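# Swing the sharpening stone home in its holder

## Robot

A 6-joint arm with a two-finger parallel gripper is mounted at the origin on a cart in front of the work surface, level with it; the furniture and walls round the work are solid. World frame = base frame: x ahead of the robot, y to its left, z up, the work surface at z = 0. Lengths are in m, angles in rad, forces in N, time in s.
With the tool pointing down it reaches from about 0.225 to 0.875 m from the base axis. Payload 3.4 kg.
Tool frame: the origin (TCP) lies between the finger pads; the fingertips stand 11 mm ahead of it and the grasp point (between the pads) lies 8 mm behind it (tips_ahead is the distance from the TCP to the fingertips, in m); z points along the fingers, x is the direction in which the jaws open and shut, and the axes are right-handed (so a half turn about z gives the same grasp; the last joint's range is limited). The gripper opens to 85 mm and grips with 20 to 120 N. Pads are 22 mm wide; open, the fingers measure 114 mm over their backs; the gripper's body (76 mm by 85 mm) begins 54 mm behind the grasp point. The pads swing forward as they close: fully open they stand 13 mm farther back than shut.
Start: joints at [1.048, 0.276, 1.505, -0, 1.361, -0.121], TCP at [0.225, 0.529, 0.21] pointing down, gripper open.
Joint ranges: [-2.89, 2.89], [-0.75, 2.08], [0.22, 2.7], [-1.18, 4.32], [0.11, 2.71], [-2.7, 2.7]. Speed limits (rad/s): [2.57, 2.57, 3.14, 3.14, 3.14, 3.14].

## Interface

Orientations are given as a unit quaternion [w, x, y, z].
In Python, from rig import get_state, get_image, sign_off, masks_of, tips_ahead gives the robot as it stands.
- The arm moves only by the tool play_rows, never from a script. Its argument "series" is a list of rows, each an object of numbers: "fingers": the closure, from -1 (fully open) to 1 (shut); "dx", "dy", "dz": the shift along the world's x, y, z in mm; "turn": the turn about the world's z in rad. A call has 1 to 20 rows; each row shifts and turns the pose as measured when the row begins; what a row does not reach is not made up. A row lasts 1/12 s, in which the tool goes at most 41.7 mm and 7.16 degrees, less where a joint would pass 70% of its speed; a pose out of reach is approached as far as the arm can. A call with a gripper value outside its range is refused whole. The fingers move at their own pace and stop on an object; "squeeze" is the grip in N (left out, the last holds). Time passes only in rows, so rows that do not move let the fingers close. It gives the time, the measured TCP pose, the force and the opening at its end, in the units of the state.
- get_state(): the state, without advancing time (a new reading comes with each control period).
- get_image(name): name is "scene" or "top" or "wrist"; returns a dict with "pixels" (480x640x3 uint8, red, green, blue), "vfov" (degrees; the focal length in pixels is half the picture's height over the tangent of half this angle, whatever the lens; pixels are square), "cx", "cy" (the principal point, pixels), "rvec" (rotation vector, rad) and "tvec" (3), from world to camera coordinates, as OpenCV has them; the wrist camera has in their place "hand_eye" (4x4, takes a point from camera to tool coordinates, whose origin is the TCP and whose axes are the tool frame's). Camera axes: x right, y down, z forward; pixel columns grow to the right and rows downward; lengths in m; the calibration is good to about 2 mm. A picture is of the moment at which its call begins: read the wrist's pose just before it. There is no depth.
- sign_off(): hands the job in, once; it reports no verdict.
Trained networks look in a picture, given as the dict that the camera call returned (one of the last four; its "shot" number tells which), for a name from the list of things; names that differ only in an ending like _2 or _b are one class to them, and where a whole thing is asked for, a point or a joint stands for the part that bears it (a point fixed in the world has none). Each returns a list of dicts, best first, with "p" (0 to 1); they miss things now and then, are a little off and sometimes report something else, mostly with a low value. They report only what shows in the picture. A call takes as long as a camera call.
- masks_of(picture, label): "region" (480x640 bool, what is visible of it) and "xy" ([column, row] in pixels, amid what is visible of it).
The state is a dict: "clock": time; "qpos": joint angles; "qd": joint speeds; "effort": joint torques, N m; "position": TCP position; "ee_rot": TCP orientation; "contact_force": force on the tool from outside, world axes, zero at the start; "moment": the same for the moment, N m; "width": finger opening in m.
Only numpy, scipy, OpenCV 4.12 (cv2) and the standard library are available. Lean on these libraries where they do the work, as an engineer would, in place of code of your own. Each camera call takes 0.05 s, during which the arm holds its last target. There are 200 camera calls.

## Task

Set up the sharpening stone in its holder on the oak board: with the stone flat on the board, slip one end into the fixed steel jaw while the other end still slants out towards you, clear of the sprung catch. Then swing the stone home by pushing near that outer end until it lies against the side stop and the catch has snapped shut in front of it. The stone is brittle and the setting of the side stop is not known exactly, so feel for it and never force it (at most 15 N against stop and catch, 25 N in the jaw), leave the other things where they are, and take the hand away.

Things in the scene. Friction and masses are not known exactly. Their poses are not given: they have to be found in the camera images.
- holder: Oak board 150 x 300 x 13 mm, fixed to the worktop, with a steel stone holder on it. Origin: centre of its underside; x across it away from the robot, y along it to the left, z up. Home place of the stone, mm in this frame: x 0 to 50, y -93 to 112, on the board top z = 13: heel in the fixed jaw (+y end), other end between side stop and catch. All jaws reach up to z = 31.
- stone: Loose oilstone, plain grey block 50 x 205 x 25 mm, about 0.5 kg, friction about 0.6. Origin: centre of its underside; y along it, x across. Starts flat on the board, slanting 0.32 to 0.52 rad (its -y end nearer the robot), +y end a few cm short of the jaw. Home: origin at x = 20 to 31 (by the setting of the stop), y = 9, z = 13 mm in the holder's frame, y axes parallel within 0.08 rad.
- jaw_mouth (a point): Middle of the fixed jaw's end wall, at holder x = 25, y = 112, z = 13 mm. The jaw is a square C open to -y: lugs with rounded tips, the near one 14 mm long, inner face at x = -2, the far one 32 mm, face at x = 52 at its root, flared by 2 mm: 4 mm play for the stone, which may slant by up to 0.55 rad. With its heel in the jaw and a slant of 0.48 to 0.55 rad the stone is clear of the catch.
- stop_nominal (a point): Middle of the side stop's rubber face at its middle setting, holder x = 50, y = -82, z = 22 mm; the face looks to -x, is 17 mm long, and the stone's far side comes to lie on it. Stop and catch sit together on the end unit, which a thumbscrew clamps anywhere within 9 mm of this in +-x (for stones of other widths); the setting is not reported.
- stone_end_a (a point): Middle of the stone's +y end, at its underside.
- stone_end_b (a point): Middle of the stone's -y end, at its underside.
- catch (a joint): Sprung catch, m pushed back along the holder's -y; 0 = fully out. Holder frame, mm: nose at x -4, y -89, just in front of the home stone's corner; a 28 degree ramp leads from it to x -34, y -105. The stone's end drives it back about 10 mm (spring 2.6 N + 0.22 N/mm): 4 to 12 N of push 160 mm from the jaw. With the stone home it springs out to 0 to 1 mm and locks it in.
- wooden_spoon: Wooden spoon 338 mm long lying behind the holder; leave alone. Origin: centre of its underside.
- lemon_1: Lemon, 71 x 53 x 51 mm, behind the left end of the holder; leave alone. Origin: underside.
- salt_shaker: Glass salt shaker, 44 mm wide, 90 mm tall, left of the holder by the hob; leave alone. Origin: underside.

How it is judged:
By the outcome, as a careful person would: the job done as asked, in the order asked, and still so for the second after the job is handed in, with the robot touching nothing.
It also fails if it takes over 67 s, if anything falls off the work surface, if the arm or the gripper's body presses on something with over 40 N, if the wrist force passes 120 N, or if a joint passes its speed limit or range.

## Working session

There is one attempt and no reset: what is moved stays moved. The work goes in short steps, Python scripts to look and compute and a tool call to move; the robot and the scene stay as the last step left them, time stands still between calls to the robot, and variables do not carry over. Pictures are saved under pics/ and viewed, about 8 in all and at most 12, crops included, and the job is handed in when it is done.

Besides the shell and the picture viewer there is one more tool, called after ">>>" by a JSON object that holds its "api" and its "payload". play_rows: Moves the arm, as the interface text tells. Its arguments: {"type":"object","properties":{"series":{"type":"array"},"squeeze":{"type":"number"}},"required":["series"]}

```bash
mkdir -p pics; cat > h.py <<'E'
import numpy as np, cv2
from rig import *
def ray(p,uv):
    f=240/np.tan(np.radians(p["vfov"])/2)
    R=cv2.Rodrigues(np.array(p["rvec"],float))[0]; t=np.array(p["tvec"],float)
    d=R.T@np.array([(uv[0]-p["cx"])/f,(uv[1]-p["cy"])/f,1]); return -R.T@t,d
def onz(p,uv,z):
    c,d=ray(p,uv); return c+d*(z-c[2])/d[2]
def proj(p,X):
    f=240/np.tan(np.radians(p["vfov"])/2)
    K=np.array([[f,0,p["cx"]],[0,f,p["cy"]],[0,0,1.]])
    return cv2.projectPoints(np.array(X,float).reshape(-1,3),np.array(p["rvec"],float),np.array(p["tvec"],float),K,None)[0][:,0]
def save(p,n): cv2.imwrite("pics/"+n,p["pixels"][:,:,::-1])
E
python3 - <<'E'
from h import *
s=get_state(); print({k:np.round(v,3) for k,v in s.items()}, tips_ahead)
for n in("top","scene"):
    p=get_image(n); save(p,n+"0.png"); print(n,p["vfov"],ray(p,(320,240)))
    for l in("holder","stone"):
        for m in masks_of(p,l)[:2]:
            r=cv2.minAreaRect(np.argwhere(m["region"])[:,::-1].astype(np.float32)); b=cv2.boxPoints(r)
            print(l,m["p"],m["xy"],b.round(0).tolist())
            z=.013 if l=="holder" else .038
            if n=="top": print([onz(p,q,z).round(4).tolist() for q in b])
E
```

```text
{'clock': np.float64(0.0), 'qpos': array([ 1.048,  0.277,  1.506, -0.   ,  1.361, -0.121]), 'qd': array([-0.   , -0.001,  0.   , -0.   , -0.001, -0.001]), 'effort': array([-1.0000e-03, -4.1677e+01, -2.4581e+01, -0.0000e+00,  1.1000e-02,
       -0.0000e+00]), 'position': array([0.225, 0.529, 0.209]), 'ee_rot': array([ 0.   ,  0.834,  0.552, -0.001]), 'contact_force': array([-0.206,  0.427,  0.678]), 'moment': array([0.033, 0.033, 0.006]), 'width': np.float64(0.085)} 0.011
top 47.61870125421587 (array([ 0.41837589, -0.21885571,  0.94765635]), array([ 0.1391487 ,  0.01235219, -0.99049143]))
holder 0.75 [352.1, 240.9] [[260.0, 287.0], [263.0, 200.0], [439.0, 206.0], [436.0, 293.0]]
[[0.4668, -0.1049, 0.013], [0.6193, -0.1047, 0.013], [0.6136, -0.4121, 0.013], [0.4631, -0.4055, 0.013]]
stone 0.62 [364.0, 280.1] [[300.0, 265.0], [315.0, 237.0], [424.0, 294.0], [410.0, 322.0]]
[[0.5037, -0.1751, 0.038], [0.5508, -0.1981, 0.038], [0.4587, -0.3818, 0.038], [0.4132, -0.3581, 0.038]]
scene 51.69680750115746 (array([-0.0570292 ,  0.18109805,  0.56667702]), array([ 0.67594477, -0.44289473, -0.58909451]))
holder 0.76 [308.0, 251.9] [[249.0, 248.0], [400.0, 188.0], [425.0, 251.0], [275.0, 311.0]]
stone 0.57 [367.5, 256.8] [[311.0, 243.0], [429.0, 236.0], [431.0, 266.0], [313.0, 272.0]]
```

```bash
python3 - <<'E'
import cv2
a=cv2.imread("pics/top0.png"); cv2.imwrite("pics/top0c.png",cv2.resize(a[170:350,230:470],None,fx=3.3,fy=3.3,interpolation=cv2.INTER_CUBIC))
E
```

```text
(no output)
```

View pics/top0c.png

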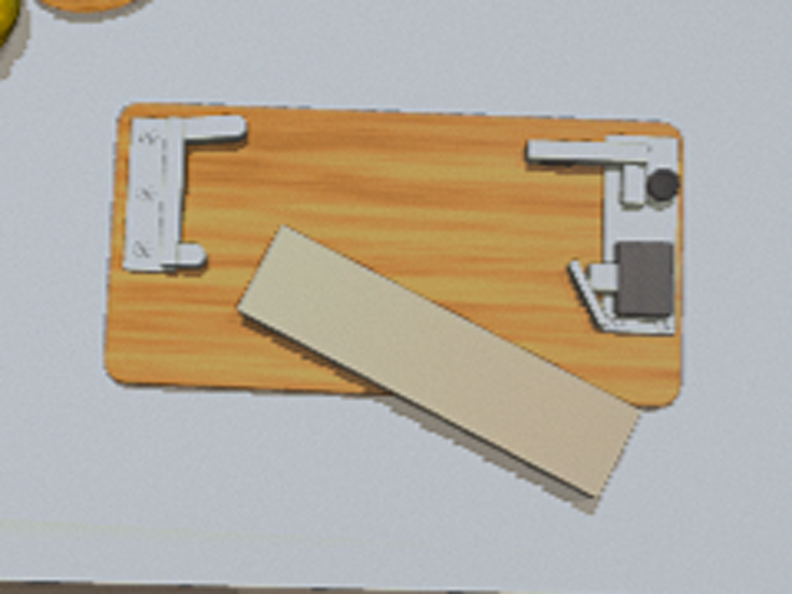

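View pics/scene0.png

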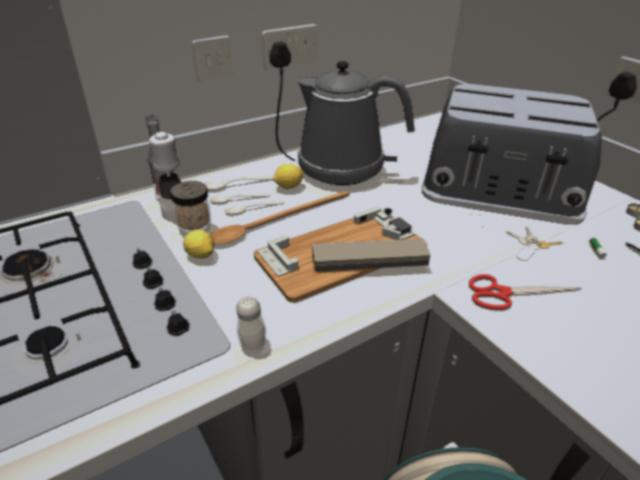

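The scene picture shows the stone slanting across the board, with the jaw to the left and the stop and catch to the right. In the top crop, the stone corners are at about (283,226), (237,308), (640,412) and (595,498). The board edges are clear, and the catch nose is near (572,262).

```bash
cat > fit.py <<'E'
from h import *
from scipy.optimize import least_squares
def T(q,P,z=0):
    x,y,a=q; P=np.array(P,float)*1e-3; c,s=np.cos(a),np.sin(a)
    return np.c_[x+c*P[:,0]-s*P[:,1],y+s*P[:,0]+c*P[:,1],P[:,2]+z]
def inv(q,X):
    d=np.atleast_2d(X)[:,:2]-q[:2]; c,s=np.cos(q[2]),np.sin(q[2]); return np.c_[c*d[:,0]+s*d[:,1],-s*d[:,0]+c*d[:,1]]*1e3
E
python3 - <<'E'
from fit import *
p=get_image("top")
C=lambda u,v:np.array([230+(u+.5)/3.3-.5,170+(v+.5)/3.3-.5])
def X(a,b,c,d):
    l=np.cross(np.cross([*a,1],[*b,1]),np.cross([*c,1],[*d,1])); return l[:2]/l[2]
t=((130,102),(672,122)); l=((119,115),(106,370)); bo=((125,384),(390,394)); r=((684,140),(682,390))
B=[C(*X(*t,*l)),C(*X(*l,*bo)),C(*X(*bo,*r)),C(*X(*r,*t))]
hp=[[75,150,13],[-75,150,13],[-75,-150,13],[75,-150,13]]
f=lambda q:(proj(p,T(q,hp))-B).ravel()
h=least_squares(f,[.54,-.255,0]); print("holder",h.x.round(4),h.fun.round(1))
S=[C(283,226),C(237,308),C(595,498),C(640,412)]
sp=[[25,102.5,38],[-25,102.5,38],[-25,-102.5,38],[25,-102.5,38]]
s=least_squares(lambda q:(proj(p,T(q,sp))-S).ravel(),[.48,-.28,-.4]); print("stone",s.x.round(4),s.fun.round(1))
print("stone in holder",inv(h.x,s.x[:2]).round(1),s.x[2]-h.x[2])
for n,u in dict(nose=(570,260),rampend=(603,330),stopface=(575,161),stopL=(527,161),jawwall=(187,200),nearlugin=(195,243),nearlugtip=(208,256),farlugin=(215,139)).items(): print(n,inv(h.x,onz(p,C(*u),.031)).round(1))
np.save("h.npy",h.x);np.save("s.npy",s.x)
E
```

```text
holder [ 0.5404 -0.2586 -0.019 ] [-0.4 -0.  -0.6  0.   0.5  0.5  0.5 -0.5]
stone [ 0.4823 -0.2788 -0.4684] [-0.6 -1.  -0.7  0.2  0.6  0.8  0.6 -0.1]
stone in holder [[-57.7 -21.2]] -0.4493811721989281
nose [[ -3.5 -88.2]]
rampend [[ -38.8 -105.5]]
stopface [[ 48.1 -89.9]]
stopL [[ 47.2 -65.3]]
jawwall [[ 20.4 109.5]]
nearlugin [[ -1.9 104.3]]
nearlugtip [[-8.4 97.3]]
farlugin [[53.1 96.4]]
```

>>> {"api": "play_rows", "payload": {"series": [{"fingers":-1,"dx":12.5,"dy":-40,"dz":0,"turn":-0.082},{"fingers":-1,"dx":12.5,"dy":-40,"dz":0,"turn":-0.082},{"fingers":-1,"dx":12.5,"dy":-40,"dz":0,"turn":-0.082},{"fingers":-1,"dx":12.5,"dy":-40,"dz":0,"turn":-0.082},{"fingers":-1,"dx":12.5,"dy":-40,"dz":0,"turn":-0.082},{"fingers":-1,"dx":12.5,"dy":-40,"dz":0,"turn":-0.082},{"fingers":-1,"dx":12.5,"dy":-40,"dz":0,"turn":-0.082},{"fingers":-1,"dx":12.5,"dy":-40,"dz":0,"turn":-0.082},{"fingers":-1,"dx":12.5,"dy":-40,"dz":0,"turn":-0.082},{"fingers":-1,"dx":12.5,"dy":-40,"dz":0,"turn":-0.082},{"fingers":-1,"dx":12.5,"dy":-40,"dz":0,"turn":-0.082},{"fingers":-1,"dx":12.5,"dy":-40,"dz":0,"turn":-0.082},{"fingers":-1,"dx":12.5,"dy":-40,"dz":0,"turn":-0.082},{"fingers":-1,"dx":12.5,"dy":-40,"dz":0,"turn":-0.082},{"fingers":-1,"dx":12.5,"dy":-40,"dz":0,"turn":-0.082},{"fingers":-1,"dx":12.5,"dy":-40,"dz":0,"turn":-0.082},{"fingers":-1,"dx":12.5,"dy":-40,"dz":0,"turn":-0.082},{"fingers":-1,"dx":12.5,"dy":-40,"dz":0,"turn":-0.082},{"fingers":-1,"dx":12.5,"dy":-40,"dz":0,"turn":-0.082},{"fingers":-1,"dx":12.5,"dy":-40,"dz":0,"turn":-0.08}]}}

```text
clock: 2.02
position: [0.465, -0.2655, 0.212]
ee_rot: [0.002, 0.964, -0.266, 0.01]
contact_force: [1.5, 0.9, 0.2]
width: 0.0855
```

>>> {"api": "play_rows", "payload": {"series": [{"fingers":-1,"dx":0,"dy":0,"dz":0,"turn":0},{"fingers":-1,"dx":0,"dy":0,"dz":0,"turn":0}]}}

```text
clock: 2.18
position: [0.4675, -0.2749, 0.211]
ee_rot: [0.004, 0.963, -0.271, 0.011]
contact_force: [1.1, -0.2, -0.1]
width: 0.0855
```

```bash
cat >> fit.py <<'E'
from scipy.spatial.transform import Rotation as Ro
def wrist():
    s=get_state(); p=get_image("wrist"); w,x,y,z=s["ee_rot"]
    M=np.eye(4); M[:3,:3]=Ro.from_quat([x,y,z,w]).as_matrix(); M[:3,3]=s["position"]
    E=np.linalg.inv(M@np.array(p["hand_eye"])); p["rvec"]=cv2.Rodrigues(E[:3,:3])[0].ravel(); p["tvec"]=E[:3,3]; return s,p
def draw(p,n,h,s,mark=True):
    im=p["pixels"][:,:,::-1].copy()
    if mark:
        for q,P,c in((h,[[75,150,13],[-75,150,13],[-75,-150,13],[75,-150,13]],(255,0,0)),(s,[[25,102.5,38],[-25,102.5,38],[-25,-102.5,38],[25,-102.5,38]],(0,0,255)),(h,[[-2,98,31],[-2,112,31],[52,112,31],[54,80,31]],(0,255,0)),(h,[[-34,-105,31],[-4,-89,31]],(0,255,0)),(h,[[50,-73.5,31],[50,-90.5,31]],(0,255,0))):
            cv2.polylines(im,[proj(p,T(q,P)).round().astype(int)],len(P)==4 and c!=(0,255,0),c,1)
    cv2.imwrite("pics/"+n,im)
E
python3 - <<'E'
from fit import *
s,p=wrist(); print(s["position"],s["ee_rot"],p["vfov"]); draw(p,"w1.png",np.load("h.npy"),np.load("s.npy"))
E
```

```text
[ 0.46745413 -0.27486522  0.21099149] [ 0.00403792  0.96255821 -0.27082151  0.01100452] 69.28712325969121
```

View pics/w1.png

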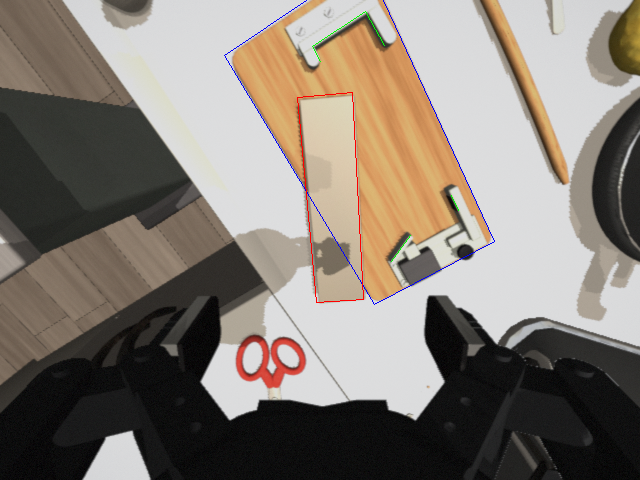

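Overlays of the holder (blue), stone (red) and jaw (green) agree with the wrist picture to about 1 px. The jaw is at about (345,40), the catch at (400,245) and the stop at (455,205), so the fit is good. Next I descend over the stone's centre.

>>> {"api": "play_rows", "payload": {"series": [{"fingers":-1,"dx":5,"dy":-1,"dz":-25,"turn":0.03},{"fingers":-1,"dx":5,"dy":-1,"dz":-25,"turn":0.03},{"fingers":-1,"dx":4,"dy":-1,"dz":-25,"turn":0.02},{"fingers":-1,"dx":1,"dy":-1,"dz":-25,"turn":0},{"fingers":-1,"dx":0,"dy":0,"dz":-20,"turn":0},{"fingers":-1,"dx":0,"dy":0,"dz":-10,"turn":0},{"fingers":-1,"dx":0,"dy":0,"dz":0,"turn":0},{"fingers":-1,"dx":0,"dy":0,"dz":0,"turn":0}]}}

```text
clock: 2.9
position: [0.4819, -0.2692, 0.0798]
ee_rot: [0.004, 0.975, -0.223, 0.014]
contact_force: [0.3, 0.1, 0.5]
width: 0.0856
```

>>> {"api": "play_rows", "payload": {"series": [{"fingers":-1,"dx":0,"dy":-5,"dz":-15,"turn":-0.01},{"fingers":-1,"dx":0,"dy":-5,"dz":-15,"turn":-0.01},{"fingers":-1,"dx":0,"dy":0,"dz":-12,"turn":0},{"fingers":-1,"dx":0,"dy":0,"dz":-4,"turn":0},{"fingers":-1,"dx":0,"dy":0,"dz":0,"turn":0}]}}

```text
clock: 3.32
position: [0.4854, -0.2779, 0.0394]
ee_rot: [0.006, 0.973, -0.231, 0.019]
contact_force: [0.5, 0.0, 0.0]
width: 0.0856
```

>>> {"api": "play_rows", "payload": {"series": [{"fingers":-1,"dx":0,"dy":0,"dz":30,"turn":0},{"fingers":-1,"dx":0,"dy":0,"dz":30,"turn":0},{"fingers":-1,"dx":0,"dy":0,"dz":30,"turn":0},{"fingers":-1,"dx":0,"dy":0,"dz":30,"turn":0},{"fingers":-1,"dx":0,"dy":0,"dz":0,"turn":0}]}}

```text
clock: 3.73
position: [0.4849, -0.2753, 0.1688]
ee_rot: [0.006, 0.973, -0.229, 0.02]
contact_force: [0.6, -1.5, -0.2]
width: 0.0854
```

```bash
cat > st.py <<'E'
from fit import *
s=get_state(); w,x,y,z=s["ee_rot"]; R=Ro.from_quat([x,y,z,w]).as_matrix()
print(s["clock"],s["position"].round(4) if hasattr(s["position"],"round") else s["position"],"ang",round(np.arctan2(R[1,0],R[0,0]),4),"zaxis",R[:,2].round(4),"F",np.round(s["contact_force"],1),s["width"], "holder", inv(np.load("h.npy"),np.array(s["position"])).round(1))
E
python3 st.py
```

```text
3.7333 [ 0.4849 -0.2753  0.1688] ang -0.4627 zaxis [ 0.0361 -0.0211 -0.9991] F [ 0.6 -1.5 -0.2] 0.08539484029792664 holder [[-55.2 -17.8]]
```

>>> {"api": "play_rows", "payload": {"series": [{"fingers":-1,"dx":-1,"dy":-1,"dz":-35,"turn":0},{"fingers":-1,"dx":-1,"dy":-2,"dz":-35,"turn":0},{"fingers":-1,"dx":-1,"dy":-1,"dz":-35,"turn":0},{"fingers":-0.3,"dx":-1,"dy":0,"dz":-22,"turn":0},{"fingers":-0.3,"dx":0,"dy":0,"dz":-4,"turn":0}]}}

```text
clock: 4.15
position: [0.4888, -0.2832, 0.0494]
ee_rot: [0.013, 0.973, -0.228, 0.035]
contact_force: [-0.2, 0.8, -0.0]
width: 0.0638
```

```bash
python3 st.py
```

```text
4.15 [ 0.4888 -0.2832  0.0494] ang -0.4591 zaxis [ 0.0628 -0.0406 -0.9972] F [-0.2  0.8 -0. ] 0.06383885521308401 holder [[-51.2 -25.6]]
```

>>> {"api": "play_rows", "payload": {"series": [{"fingers":-1,"dx":0,"dy":0,"dz":41,"turn":0},{"fingers":-1,"dx":0,"dy":0,"dz":41,"turn":0},{"fingers":-1,"dx":0,"dy":0,"dz":41,"turn":0},{"fingers":-1,"dx":0,"dy":0,"dz":41,"turn":0},{"fingers":-1,"dx":0,"dy":0,"dz":41,"turn":0}]}}

```text
clock: 4.57
position: [0.4807, -0.2758, 0.2526]
ee_rot: [0.008, 0.974, -0.227, 0.025]
contact_force: [0.8, -0.3, 0.0]
width: 0.0853
```

```bash
python3 st.py
```

```text
4.5667 [ 0.4807 -0.2758  0.2526] ang -0.4579 zaxis [ 0.0446 -0.0261 -0.9987] F [ 0.8 -0.3  0. ] 0.08527932446085958 holder [[-59.4 -18.3]]
```

>>> {"api": "play_rows", "payload": {"series": [{"fingers":-1,"dx":0,"dy":0,"dz":0,"turn":0}]}}

```text
clock: 4.65
position: [0.4847, -0.2784, 0.2635]
ee_rot: [0.012, 0.973, -0.227, 0.033]
contact_force: [0.3, -1.9, -0.0]
width: 0.0853
```

```bash
python3 st.py
```

```text
4.65 [ 0.4847 -0.2784  0.2635] ang -0.4571 zaxis [ 0.0597 -0.0375 -0.9975] F [ 0.3 -1.9 -0. ] 0.0852736454488802 holder [[-55.3 -20.8]]
```

>>> {"api": "play_rows", "payload": {"series": [{"fingers":-1,"dx":0,"dy":0,"dz":0,"turn":0},{"fingers":-1,"dx":0,"dy":0,"dz":0,"turn":0},{"fingers":-1,"dx":0,"dy":0,"dz":0,"turn":0},{"fingers":-1,"dx":0,"dy":0,"dz":0,"turn":0},{"fingers":-1,"dx":0,"dy":0,"dz":0,"turn":0},{"fingers":-1,"dx":0,"dy":0,"dz":0,"turn":0}]}}

```text
clock: 5.15
position: [0.4846, -0.2773, 0.2677]
ee_rot: [0.013, 0.973, -0.226, 0.036]
contact_force: [-0.1, 0.6, 0.2]
width: 0.0857
```

```bash
python3 st.py
```

```text
5.15 [ 0.4846 -0.2773  0.2677] ang -0.4558 zaxis [ 0.065  -0.0411 -0.997 ] F [-0.1  0.6  0.2] 0.08569487614109549 holder [[-55.5 -19.7]]
```

>>> {"api": "play_rows", "payload": {"series": [{"fingers":-1,"dx":0,"dy":0,"dz":-15,"turn":0},{"fingers":-1,"dx":0,"dy":0,"dz":-15,"turn":0},{"fingers":-1,"dx":0,"dy":0,"dz":-15,"turn":0},{"fingers":-1,"dx":0,"dy":0,"dz":-15,"turn":0},{"fingers":-1,"dx":0,"dy":0,"dz":-10,"turn":0},{"fingers":-1,"dx":0,"dy":0,"dz":-5,"turn":0}]}}

```text
clock: 5.65
position: [0.4829, -0.2762, 0.1847]
ee_rot: [0.011, 0.974, -0.226, 0.032]
contact_force: [0.3, 0.4, -0.1]
width: 0.0855
```

```bash
python3 st.py
```

```text
5.65 [ 0.4829 -0.2762  0.1847] ang -0.4561 zaxis [ 0.0582 -0.036  -0.9977] F [ 0.3  0.4 -0.1] 0.08545020871434846 holder [[-57.2 -18.6]]
```

>>> {"api": "play_rows", "payload": {"series": [{"fingers":-1,"dx":0,"dy":0,"dz":-15,"turn":0},{"fingers":-1,"dx":0,"dy":0,"dz":-15,"turn":0},{"fingers":-1,"dx":0,"dy":0,"dz":-15,"turn":0},{"fingers":-1,"dx":0,"dy":0,"dz":-15,"turn":0},{"fingers":-1,"dx":0,"dy":0,"dz":-15,"turn":0},{"fingers":-1,"dx":0,"dy":0,"dz":-15,"turn":0},{"fingers":-1,"dx":0,"dy":0,"dz":-15,"turn":0},{"fingers":-1,"dx":0,"dy":0,"dz":-15,"turn":0},{"fingers":-1,"dx":0,"dy":0,"dz":-12,"turn":0},{"fingers":-1,"dx":0,"dy":0,"dz":-7,"turn":0},{"fingers":-1,"dx":0,"dy":0,"dz":-3,"turn":0}]}}

```text
clock: 6.57
position: [0.4804, -0.2747, 0.0302]
ee_rot: [0.009, 0.974, -0.226, 0.027]
contact_force: [0.2, -0.8, 0.6]
width: 0.0854
```

```bash
python3 st.py
```

```text
6.5667 [ 0.4804 -0.2747  0.0302] ang -0.4568 zaxis [ 0.049  -0.0292 -0.9984] F [ 0.2 -0.8  0.6] 0.08543571683235694 holder [[-59.7 -17.2]]
```

>>> {"api": "play_rows", "payload": {"series": [{"fingers":-0.1,"dx":0,"dy":0,"dz":-6,"turn":0},{"fingers":0.2,"dx":0,"dy":0,"dz":0,"turn":-0.01},{"fingers":0.2,"dx":0,"dy":0,"dz":0,"turn":0},{"fingers":0.2,"dx":0,"dy":0,"dz":0,"turn":0},{"fingers":0.2,"dx":0,"dy":0,"dz":0,"turn":0}], "squeeze": 20}}

```text
clock: 6.98
position: [0.4812, -0.2753, 0.0242]
ee_rot: [0.009, 0.972, -0.232, 0.028]
contact_force: [0.4, 0.9, 0.2]
width: 0.0343
```

```bash
python3 st.py
```

```text
6.9833 [ 0.4812 -0.2753  0.0242] ang -0.468 zaxis [ 0.0494 -0.0302 -0.9983] F [0.4 0.9 0.2] 0.03427899217915255 holder [[-58.9 -17.8]]
```

```bash
python3 - <<'E'
from fit import *
s,p=wrist(); draw(p,"w2.png",np.load("h.npy"),np.load("s.npy"),False)
q=get_image("scene"); im=q["pixels"][150:340,220:460,::-1]
a=cv2.resize(im,None,fx=2.5,fy=2.5); b=cv2.resize(p["pixels"][:,:,::-1],(633,475)) 
cv2.imwrite("pics/c2.png",cv2.resize(np.hstack([a,b[:, :]]),(800,308)))
E
```

```text
(no output)
```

View pics/c2.png

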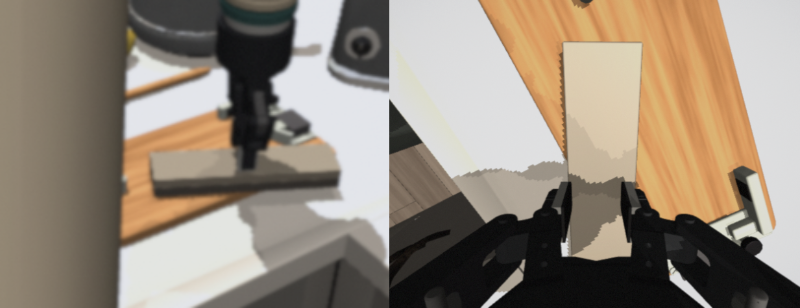

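```bash
python3 - <<'E'
import cv2
a=cv2.imread("pics/w2.png"); cv2.imwrite("pics/w2c.png",cv2.resize(a[200:480,180:460],(640,640),interpolation=cv2.INTER_CUBIC)[:600])
E
python3 st.py
```

```text
7.0833 [ 0.4813 -0.2754  0.0243] ang -0.4679 zaxis [ 0.0496 -0.0304 -0.9983] F [-0.1  0.2 -0.5] 0.03407049137387607 holder [[-58.8 -17.9]]
```

View pics/w2c.png

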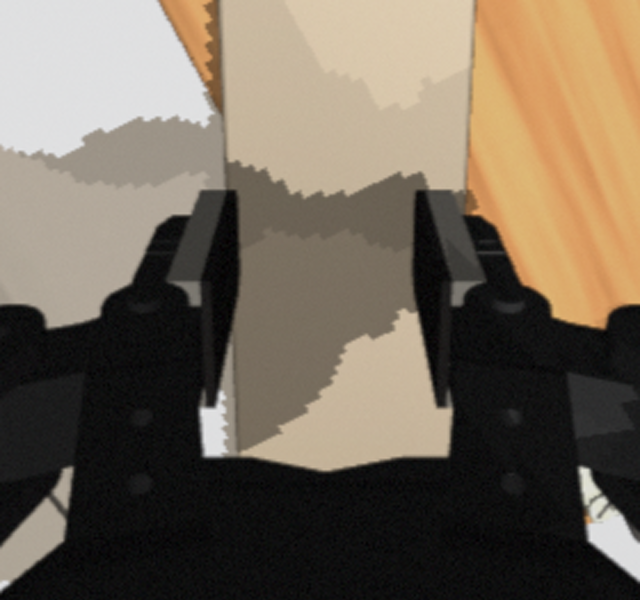

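The right finger overlaps the stone's top at crop (440,230), and the left finger lies along its left edge at crop (225,200). The fingers closed to 34 mm without meeting the 50 mm stone. I'll check the geometry against the calibration.

```bash
python3 - <<'E'
from fit import *
s,p=wrist(); h=np.load("h.npy"); st=np.load("s.npy")
f=lambda u,v:np.array([180+u*280/640,200+v*280/640])
for z in(.038,.020): print(z,"stone sides at v=190:",inv(st,onz(p,f(225,190),z)).round(1),inv(st,onz(p,f(472,190),z)).round(1),"v=20",inv(st,onz(p,f(219,20),z)).round(1),inv(st,onz(p,f(476,20),z)).round(1))
# finger tips: tool frame
E=np.array(p["hand_eye"]); print(E.round(4)); 
F=240/np.tan(np.radians(p["vfov"])/2)
for uv in (f(238,190),f(415,190)):
    d=E[:3,:3]@np.array([(uv[0]-p["cx"])/F,(uv[1]-p["cy"])/F,1]); c=E[:3,3]
    t=(c[1]*0+0.011-c[1])/d[1]; print("tip on y=+11mm plane",(c+d*t).round(4),"y=-11",(c+d*(-.011-c[1])/d[1]).round(4))
g=get_state(); print(g["qpos"],g["effort"],g["moment"])
print("stone mask xy test", [ (m["p"],m["xy"]) for m in masks_of(p,"stone")[:2]])
E
```

```text
0.038 stone sides at v=190: [[-23.    8.7]] [[27.7  7.4]] v=20 [[-22.9  43.8]] [[26.6 43.2]]
0.02 stone sides at v=190: [[-24.4   0.7]] [[32.4 -0.7]] v=20 [[-24.3  40. ]] [[31.1 39.4]]
[[ 1.000e+00 -1.000e-04 -1.300e-03  8.000e-04]
 [ 4.000e-04  9.594e-01  2.822e-01 -7.180e-02]
 [ 1.300e-03 -2.822e-01  9.594e-01 -1.633e-01]
 [ 0.000e+00  0.000e+00  0.000e+00  1.000e+00]]
tip on y=+11mm plane [-0.0217  0.011   0.0238] y=-11 [-0.0157 -0.011  -0.026 ]
tip on y=+11mm plane [0.0235 0.011  0.0238] y=-11 [ 0.0175 -0.011  -0.0259]
[-0.64929569  0.38593283  1.86173031  0.00783421  0.83635652 -0.18625964] [-4.14459093e-03 -4.17373931e+01 -1.82354790e+01  2.51881237e-02
 -3.22367214e-01  2.73177302e-04] [ 0.03219294  0.04860755 -0.01396249]
stone mask xy test [(0.94, [330.9, 209.7])]
```

The tips show up about 26 mm behind the TCP, so they are still roughly 12 mm above the stone, which fits the zero force. I'll open the fingers and go lower, watching the force.

>>> {"api": "play_rows", "payload": {"series": [{"fingers":-1,"dx":1,"dy":0,"dz":1,"turn":0},{"fingers":-1,"dx":1,"dy":-1,"dz":1,"turn":0},{"fingers":-1,"dx":1,"dy":0,"dz":0,"turn":0},{"fingers":-1,"dx":1,"dy":-1,"dz":0,"turn":0},{"fingers":-1,"dx":0,"dy":-1,"dz":-5,"turn":0},{"fingers":-1,"dx":0,"dy":0,"dz":-5,"turn":0},{"fingers":-1,"dx":0,"dy":0,"dz":-4,"turn":0},{"fingers":-1,"dx":0,"dy":0,"dz":-2,"turn":0}]}}

```text
clock: 7.85
position: [0.4862, -0.2791, 0.01]
ee_rot: [0.009, 0.972, -0.232, 0.029]
contact_force: [0.1, 0.2, -0.0]
width: 0.0854
```

```bash
python3 - <<'E'
exec(open("st.py").read())
s,p=wrist(); a=p["pixels"][200:480,180:460,::-1]; cv2.imwrite("pics/w3c.png",cv2.resize(a,(600,600),interpolation=cv2.INTER_CUBIC))
E
```

```text
7.85 [ 0.4862 -0.2791  0.01  ] ang -0.4679 zaxis [ 0.0513 -0.0316 -0.9982] F [ 0.1  0.2 -0. ] 0.08536461980585373 holder [[-53.8 -21.5]]
```

View pics/w3c.png

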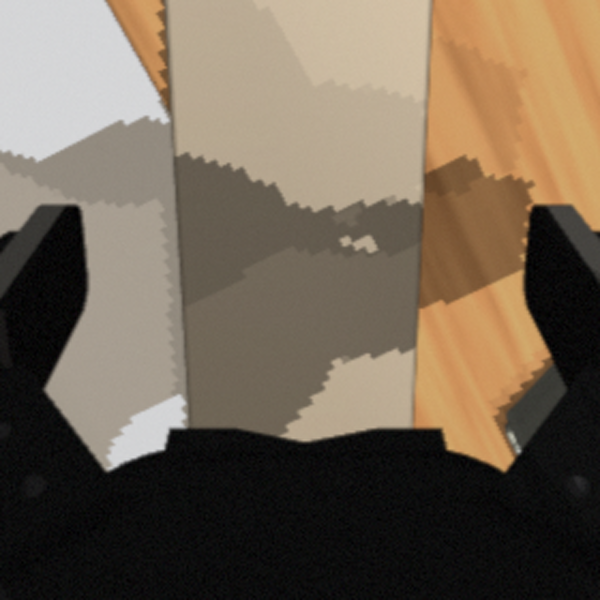

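The fingers stand clear on both sides of the stone, with inner edges at crop columns 85 and 525 and the stone at 178–422. I'll lower another 17 mm in small steps.

>>> {"api": "play_rows", "payload": {"series": [{"fingers":-1,"dx":0,"dy":0,"dz":-4,"turn":0},{"fingers":-1,"dx":0,"dy":0,"dz":-5,"turn":0},{"fingers":-1,"dx":0,"dy":0,"dz":-4,"turn":0},{"fingers":-1,"dx":0,"dy":0,"dz":-3,"turn":0},{"fingers":-1,"dx":0,"dy":0,"dz":-1,"turn":0}]}}

```text
clock: 8.32
position: [0.4855, -0.2785, -0.0098]
ee_rot: [0.009, 0.972, -0.232, 0.028]
contact_force: [-0.3, 0.3, 0.2]
width: 0.0856
```

>>> {"api": "play_rows", "payload": {"series": [{"fingers":0.1,"dx":0,"dy":0,"dz":0,"turn":0},{"fingers":0.1,"dx":0,"dy":0,"dz":0,"turn":0},{"fingers":0.1,"dx":0,"dy":0,"dz":0,"turn":0},{"fingers":0.1,"dx":0,"dy":0,"dz":0,"turn":0}], "squeeze": 20}}

```text
clock: 8.65
position: [0.4859, -0.2787, -0.01]
ee_rot: [0.009, 0.972, -0.232, 0.028]
contact_force: [-0.2, -0.5, 0.5]
width: 0.05
```

```bash
python3 - <<'E'
exec(open("st.py").read())
p=get_image("top");m=masks_of(p,"stone")[:1]
s,p=wrist(); a=p["pixels"][:,:,::-1]; cv2.imwrite("pics/w4.png",a)
E
```

```text
8.65 [ 0.4859 -0.2787 -0.01  ] ang -0.4681 zaxis [ 0.0501 -0.0306 -0.9983] F [-0.2 -0.5  0.5] 0.049999382766508275 holder [[-54.1 -21.1]]
```

View pics/w4.png

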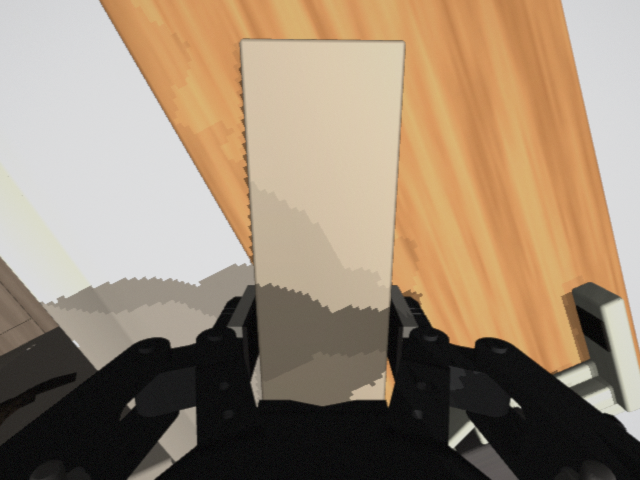

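The stone is gripped: the opening is 50.0 mm and its +y end corners are at (240,40) and (405,40). From this I'll work out the stone's pose and the moves needed.

```bash
python3 - <<'E'
from fit import *
h=np.load("h.npy"); s,p=wrist()
a,b=[onz(p,u,.038) for u in((241,40),(405,40.5))]; c,d=[onz(p,u,.038) for u in((257,270),(391,270))]
print("corners holder",inv(h,np.array([a,b])).round(1),"width",np.linalg.norm(b-a))
m1,m2=(a+b)/2,(c+d)/2; v=(m1-m2)[:2]; ang=np.arctan2(v[1],v[0])-np.pi/2; print("stone ang",ang,"edge",np.arctan2(*(b-a)[1::-1]))
ang=-.468
o=m1[:2]-.1025*np.array([-np.sin(ang),np.cos(ang)]); q=np.r_[o,ang]; np.save("s.npy",q); print("stone",q,inv(h,o),ang-h[2])
print("tcp in stone",inv(q,np.array(s["position"])))
off=inv(q,np.array(s["position"]))[0]
for nm,(x,y,th) in dict(pre=(-36.1,-16.4,.52),goal=(-21.2,9.6,.52)).items():
    O=T(h,[[x,y,0]])[0]; A=h[2]-th; P=T(np.r_[O[:2],A],[[*off,0]])[0]
    print(nm,"tcp",P[:2].round(4),"ang",A.round(3),"delta mm",((P[:2]-np.array(s["position"])[:2])*1e3).round(1),"turn",A-ang)
E
```

```text
corners holder [[-34.6  79. ]
 [  9.3  58.4]] width 0.04849123920427197
stone ang -0.4631676453699596 edge -0.45808106716806707
stone [ 0.48285247 -0.28121909 -0.468     ] [[-57.13298733 -23.67067236]] -0.4489656378404437
tcp in stone [[1.60730794 3.58533681]]
pre tcp [ 0.5072 -0.2721] ang -0.539 delta mm [21.3  6.6] turn -0.07103436215955633
goal tcp [ 0.5226 -0.2464] ang -0.539 delta mm [36.7 32.4] turn -0.07103436215955633
```

>>> {"api": "play_rows", "payload": {"series": [{"fingers":0.1,"dx":4,"dy":1.3,"dz":0,"turn":-0.014},{"fingers":0.1,"dx":5,"dy":1.3,"dz":0,"turn":-0.016},{"fingers":0.1,"dx":5,"dy":1.3,"dz":0,"turn":-0.016},{"fingers":0.1,"dx":5,"dy":1.3,"dz":0,"turn":-0.016},{"fingers":0.1,"dx":3,"dy":1,"dz":0,"turn":-0.01},{"fingers":0.1,"dx":0,"dy":0,"dz":0,"turn":0}]}}

```text
clock: 9.35
position: [0.4985, -0.2727, -0.0098]
ee_rot: [0.013, 0.964, -0.267, 0.018]
contact_force: [0.6, -0.6, 0.3]
width: 0.0506
```

```bash
python3 - <<'E'
exec(open("st.py").read())
h=np.load("h.npy"); o=np.array([1.61,3.59]); A=np.arctan2(R[1,0],R[0,0])
c,s_=np.cos(A),np.sin(A); O=np.array(s["position"])[:2]-1e-3*np.array([c*o[0]-s_*o[1],s_*o[0]+c*o[1]])
q=np.r_[O,A]; np.save("s.npy",q); print("stone holder",inv(h,O),A-h[2])
s,p=wrist(); draw(p,"w5.png",h,q)
E
```

```text
9.35 [ 0.4985 -0.2727 -0.0098] ang -0.5397 zaxis [ 0.028 -0.034 -0.999] F [ 0.6 -0.6  0.3] 0.050600902324198435 holder [[-41.6 -14.9]]
stone holder [[-44.80541137 -17.21539629]] -0.5206940707527068
```

View pics/w5.png

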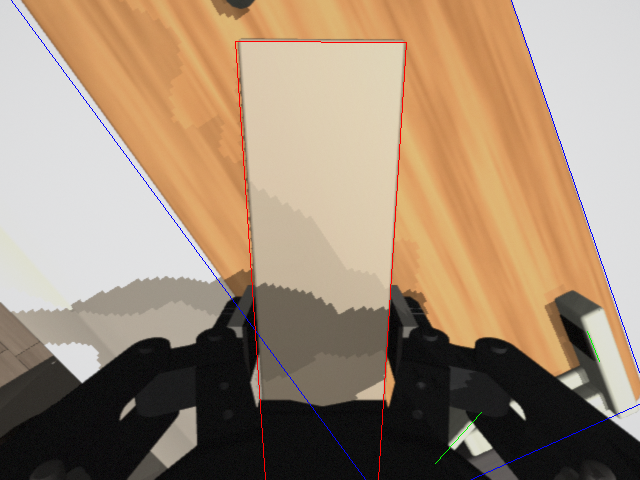

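The overlay of the tracked stone matches its edges within 2–3 px. I'll continue towards the entry line.

>>> {"api": "play_rows", "payload": {"series": [{"fingers":0.1,"dx":7,"dy":2,"dz":0,"turn":0},{"fingers":0.1,"dx":7,"dy":2,"dz":0,"turn":0},{"fingers":0.1,"dx":0,"dy":0,"dz":0,"turn":0}]}}

```text
clock: 9.65
position: [0.5103, -0.2682, -0.0101]
ee_rot: [0.013, 0.964, -0.267, 0.016]
contact_force: [2.1, 0.6, -0.5]
width: 0.05
```

```bash
cat > tr.py <<'E'
exec(open("st.py").read())
h=np.load("h.npy"); o=np.array([1.61,3.59]); A=np.arctan2(R[1,0],R[0,0])
c,s_=np.cos(A),np.sin(A); O=np.array(s["position"])[:2]-1e-3*np.array([c*o[0]-s_*o[1],s_*o[0]+c*o[1]])
q=np.r_[O,A]; np.save("s.npy",q); print("stone holder",inv(h,O).round(1),"slant",(h[2]-A).round(3),"near heel corner",inv(h,T(q,[[-25,102.5,0]])).round(1),"far",inv(h,T(q,[[25,102.5,0]])).round(1))
E
python3 tr.py
```

```text
9.65 [ 0.5103 -0.2682 -0.0101] ang -0.5397 zaxis [ 0.0238 -0.0327 -0.9992] F [ 2.1  0.6 -0.5] 0.04999740443672122 holder [[-29.9 -10.1]]
stone holder [[-33.1 -12.5]] slant 0.521 near heel corner [[-3.8 88.9]] far [[39.6 64. ]]
```

```bash
python3 - <<'E'
from fit import *
p=get_image("top"); h=np.load("h.npy"); q=np.load("s.npy")
im=cv2.resize(p["pixels"][180:300,250:400,::-1],None,fx=5,fy=5,interpolation=cv2.INTER_CUBIC)
for P,Q,c in(([[-2,98,31],[-2,112,31],[52,112,31],[54,80,31]],h,(0,255,0)),([[-25,0,38],[-25,102.5,38],[25,102.5,38],[25,0,38]],q,(0,0,255))):
    u=(proj(p,T(Q,P))-[250,180]+.5)*5-.5; cv2.polylines(im,[u.round().astype(int)],False,c,1)
cv2.imwrite("pics/t6.png",im)
E
```

```text
(no output)
```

View pics/t6.png

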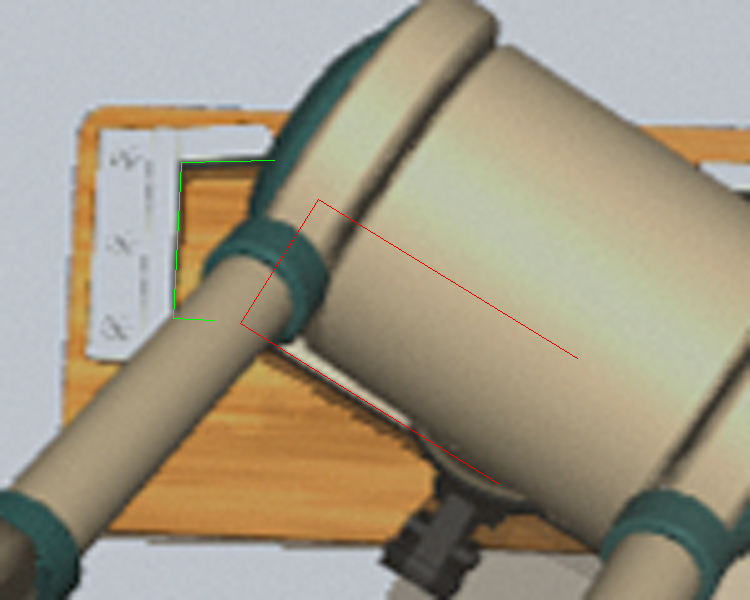

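The arm hides most of the heel, but the jaw outline (green) fits and the visible near edge of the stone lies on the predicted red line, at about (350,390). I'll slide it in along its axis.

>>> {"api": "play_rows", "payload": {"series": [{"fingers":0.1,"dx":3,"dy":5,"dz":0,"turn":0},{"fingers":0.1,"dx":3,"dy":5,"dz":0,"turn":0},{"fingers":0.1,"dx":2,"dy":4,"dz":0,"turn":0}]}}

```text
clock: 9.95
position: [0.5181, -0.256, -0.0101]
ee_rot: [0.014, 0.964, -0.266, 0.016]
contact_force: [-2.1, -4.2, 0.7]
width: 0.0502
```

```bash
python3 tr.py
```

```text
9.95 [ 0.5181 -0.256  -0.0101] ang -0.5387 zaxis [ 0.0237 -0.0364 -0.9991] F [-2.1 -4.2  0.7] 0.0502252775795695 holder [[-22.3   2.2]]
stone holder [[-25.5  -0.1]] slant 0.52 near heel corner [[  3.7 101.3]] far [[47.1 76.4]]
```

>>> {"api": "play_rows", "payload": {"series": [{"fingers":0.1,"dx":2,"dy":4,"dz":0,"turn":0},{"fingers":0.1,"dx":1.5,"dy":3,"dz":0,"turn":0}]}}

```text
clock: 10.12
position: [0.5218, -0.2488, -0.0101]
ee_rot: [0.015, 0.964, -0.266, 0.016]
contact_force: [-1.3, -3.2, 0.4]
width: 0.0499
```

```bash
python3 tr.py
```

```text
10.1167 [ 0.5218 -0.2488 -0.0101] ang -0.5377 zaxis [ 0.0235 -0.0375 -0.999 ] F [-1.3 -3.2  0.4] 0.049911010443363005 holder [[-18.8   9.5]]
stone holder [[-21.9   7.2]] slant 0.519 near heel corner [[  7.2 108.6]] far [[50.6 83.8]]
```

>>> {"api": "play_rows", "payload": {"series": [{"fingers":0.1,"dx":1.5,"dy":3,"dz":0,"turn":0}]}}

```text
clock: 10.2
position: [0.5233, -0.2463, -0.01]
ee_rot: [0.016, 0.964, -0.265, 0.016]
contact_force: [-6.0, -15.9, 0.5]
width: 0.0502
```

```bash
python3 tr.py
```

```text
10.2 [ 0.5233 -0.2463 -0.01  ] ang -0.5363 zaxis [ 0.023  -0.0393 -0.999 ] F [ -6.  -15.9   0.5] 0.05015147759023013 holder [[-17.4  12.1]]
stone holder [[-20.6   9.7]] slant 0.517 near heel corner [[  8.4 111.2]] far [[51.9 86.5]]
```

Contact with the end wall came at the predicted place, at 17 N and 0.517 rad slant. I'll relax the push, release, and rise.

>>> {"api": "play_rows", "payload": {"series": [{"fingers":0.1,"dx":0,"dy":-0.3,"dz":0,"turn":0},{"fingers":0.1,"dx":0,"dy":0,"dz":0,"turn":0}]}}

```text
clock: 10.37
position: [0.5235, -0.2465, -0.01]
ee_rot: [0.017, 0.964, -0.265, 0.016]
contact_force: [-2.4, -4.9, 0.7]
width: 0.0502
```

>>> {"api": "play_rows", "payload": {"series": [{"fingers":-0.6,"dx":0,"dy":0,"dz":0,"turn":0},{"fingers":-1,"dx":0,"dy":0,"dz":0,"turn":0},{"fingers":-1,"dx":0,"dy":0,"dz":2,"turn":0},{"fingers":-1,"dx":0,"dy":0,"dz":8,"turn":0},{"fingers":-1,"dx":0,"dy":0,"dz":15,"turn":0},{"fingers":-1,"dx":0,"dy":0,"dz":25,"turn":0},{"fingers":-1,"dx":0,"dy":0,"dz":25,"turn":0},{"fingers":-1,"dx":0,"dy":0,"dz":15,"turn":0}]}}

```text
clock: 11.03
position: [0.5215, -0.2383, 0.0803]
ee_rot: [0.011, 0.964, -0.266, 0.011]
contact_force: [1.0, 0.3, 0.1]
width: 0.0853
```

```bash
cp s.npy s_rel.npy; python3 st.py
```

```text
11.0333 [ 0.5215 -0.2383  0.0803] ang -0.538 zaxis [ 0.016  -0.0272 -0.9995] F [1.  0.3 0.1] 0.08530171084076811 holder [[-19.4  20. ]]
```

>>> {"api": "play_rows", "payload": {"series": [{"fingers":0,"dx":-10,"dy":-5,"dz":0,"turn":0.02},{"fingers":1,"dx":-17,"dy":-8,"dz":0,"turn":0.03},{"fingers":1,"dx":-17,"dy":-8,"dz":0,"turn":0.03},{"fingers":1,"dx":-17,"dy":-8,"dz":0,"turn":0.03},{"fingers":1,"dx":-10,"dy":-5,"dz":0,"turn":0.02},{"fingers":1,"dx":-4,"dy":-3,"dz":0,"turn":0},{"fingers":1,"dx":0,"dy":0,"dz":0,"turn":0}]}}

```text
clock: 11.62
position: [0.4504, -0.2754, 0.0916]
ee_rot: [0.01, 0.98, -0.199, 0.022]
contact_force: [0.3, 0.9, 0.6]
width: 0.0009
```

```bash
python3 - <<'E'
exec(open("st.py").read())
s,p=wrist(); draw(p,"w7.png",np.load("h.npy"),np.load("s_rel.npy"))
E
```

```text
11.6167 [ 0.4504 -0.2754  0.0916] ang -0.4 zaxis [ 0.0384 -0.0292 -0.9988] F [0.3 0.9 0.6] 0.000887374155715342 holder [[-89.7 -18.5]]
```

View pics/w7.png

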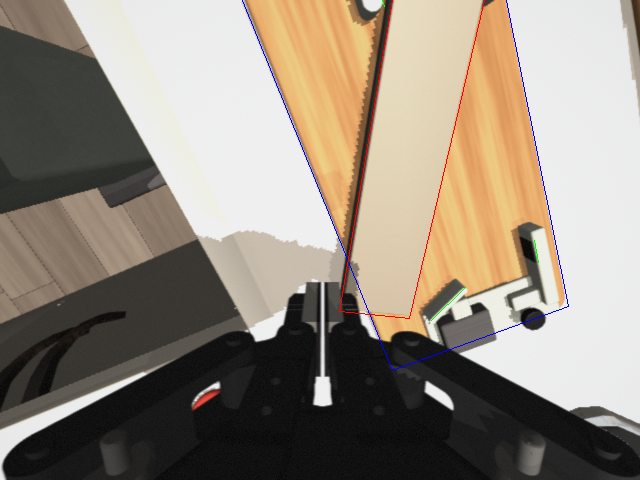

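The stone's heel is in the jaw and its outer end's right corner at (410,318) is clear of the catch ramp, which ends near (430,322). The shut fingers are on the near side. I'll descend with a little more clearance.

>>> {"api": "play_rows", "payload": {"series": [{"fingers":1,"dx":-2,"dy":1,"dz":-12,"turn":0},{"fingers":1,"dx":-2,"dy":1,"dz":-15,"turn":0},{"fingers":1,"dx":-1,"dy":0,"dz":-15,"turn":0},{"fingers":1,"dx":0,"dy":0,"dz":-15,"turn":0},{"fingers":1,"dx":0,"dy":0,"dz":-13,"turn":0},{"fingers":1,"dx":0,"dy":0,"dz":-9,"turn":0},{"fingers":1,"dx":0,"dy":0,"dz":-5,"turn":0},{"fingers":1,"dx":0,"dy":0,"dz":-3,"turn":0}]}}

```text
clock: 12.33
position: [0.4549, -0.2725, 0.0045]
ee_rot: [0.011, 0.98, -0.199, 0.028]
contact_force: [-0.7, 0.4, 0.6]
width: 0.0001
```

```bash
cat > d.py <<'E'
exec(open("st.py").read())
h=np.load("h.npy"); P=inv(h,np.array(s["position"]))[0]; v=P-np.array([8.4,111.7])
# slant if contact at half thickness e: v . xaxis = -e
from scipy.optimize import brentq
for e in(14.5,): print("dist to side at .517:",-(v@[np.cos(.517),-np.sin(.517)]),"slant if touching",brentq(lambda t:v@[np.cos(t),-np.sin(t)]+e,-.3,.8),"along",-(v@[np.sin(.5),np.cos(.5)]))
E
python3 d.py
```

```text
12.3333 [ 0.4549 -0.2725  0.0045] ang -0.4007 zaxis [ 0.0504 -0.0327 -0.9982] F [-0.7  0.4  0.6] 0.00010032955411971041 holder [[-85.3 -15.4]]
dist to side at .517: 18.567112459196096 slant if touching 0.5428987406707816 along 156.47783068888566
```

>>> {"api": "play_rows", "payload": {"series": [{"fingers":1,"dx":4,"dy":-2,"dz":0,"turn":0.02},{"fingers":1,"dx":4,"dy":-2,"dz":0,"turn":0.02},{"fingers":1,"dx":4,"dy":-2,"dz":0,"turn":0.02},{"fingers":1,"dx":3,"dy":-1,"dz":0,"turn":0.02}]}}

```text
clock: 12.67
position: [0.4695, -0.2789, 0.0044]
ee_rot: [0.009, 0.987, -0.156, 0.026]
contact_force: [-3.0, -0.1, -0.8]
width: -0.0001
```

```bash
python3 d.py
```

```text
12.6667 [ 0.4695 -0.2789  0.0044] ang -0.3123 zaxis [ 0.0487 -0.0265 -0.9985] F [-3.  -0.1 -0.8] -0.00011500509582121151 holder [[-70.5 -21.6]]
dist to side at .517: 2.703684820356557 slant if touching 0.4406897801489579 along 154.76869504559752
```

>>> {"api": "play_rows", "payload": {"series": [{"fingers":1,"dx":3,"dy":-1.5,"dz":0,"turn":0.015},{"fingers":1,"dx":3,"dy":-1.5,"dz":0,"turn":0.015},{"fingers":1,"dx":3,"dy":-1.5,"dz":0,"turn":0.015}]}}

```text
clock: 12.92
position: [0.4786, -0.2836, 0.0048]
ee_rot: [0.008, 0.991, -0.131, 0.025]
contact_force: [-2.5, 0.5, -0.6]
width: -0.0001
```

```bash
python3 d.py
```

```text
12.9167 [ 0.4786 -0.2836  0.0048] ang -0.2619 zaxis [ 0.0483 -0.0234 -0.9986] F [-2.5  0.5 -0.6] -0.00012539232328362995 holder [[-61.4 -26.2]]
dist to side at .517: -7.489618693526253 slant if touching 0.37452638987416087 along 154.43566873529915
```

>>> {"api": "play_rows", "payload": {"series": [{"fingers":1,"dx":3,"dy":-1.5,"dz":0,"turn":0.015},{"fingers":1,"dx":3,"dy":-1.5,"dz":0,"turn":0.015}]}}

```text
clock: 13.08
position: [0.4812, -0.285, 0.0043]
ee_rot: [0.006, 0.993, -0.114, 0.021]
contact_force: [-12.1, 3.0, 6.2]
width: 0.0002
```

```bash
python3 d.py
```

```text
13.0833 [ 0.4812 -0.285   0.0043] ang -0.2277 zaxis [ 0.041  -0.0176 -0.999 ] F [-12.1   3.    6.2] 0.0002333106655106328 holder [[-58.7 -27.5]]
dist to side at .517: -10.423232906200795 slant if touching 0.35552978200132984 along 154.33621363122398
```

>>> {"api": "play_rows", "payload": {"series": [{"fingers":1,"dx":0,"dy":0,"dz":0,"turn":0}]}}

```text
clock: 13.17
position: [0.4804, -0.2846, 0.0043]
ee_rot: [0.006, 0.993, -0.113, 0.02]
contact_force: [-0.4, -0.1, 1.8]
width: 0.0004
```

```bash
python3 - <<'E'
exec(open("d.py").read())
print(s["moment"])
s,p=wrist(); draw(p,"w8.png",np.load("h.npy"),np.load("s_rel.npy"),False)
E
```

```text
13.1667 [ 0.4804 -0.2846  0.0043] ang -0.2261 zaxis [ 0.0389 -0.0164 -0.9991] F [-0.4 -0.1  1.8] 0.0004290664245599733 holder [[-59.5 -27.1]]
dist to side at .517: -9.566177788843532 slant if touching 0.3611032883647053 along 154.39281170871018
[0.07228626 0.18805165 0.00901992]
```

View pics/w8.png

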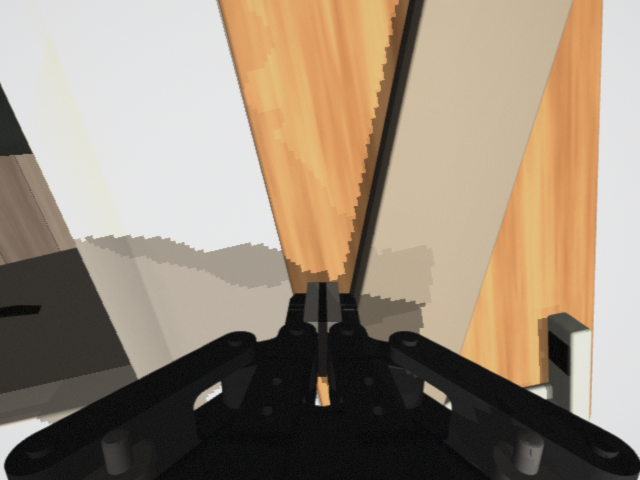

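Here the stone is partly swung, with its near lower edge at about (352,290) beside the shut fingers. The tips sit only about 8 mm below the stone's top, which may explain the upward force. I'll back off slightly, lower 9 mm, and push again.

>>> {"api": "play_rows", "payload": {"series": [{"fingers":1,"dx":-4,"dy":0,"dz":0,"turn":0},{"fingers":1,"dx":0,"dy":-3,"dz":-3,"turn":0},{"fingers":1,"dx":0,"dy":-3,"dz":-4,"turn":0},{"fingers":1,"dx":0,"dy":0,"dz":-2,"turn":0}]}}

```text
clock: 13.55
position: [0.4778, -0.291, -0.004]
ee_rot: [0.006, 0.993, -0.113, 0.022]
contact_force: [-2.8, 0.2, 1.0]
width: 0.0001
```

```bash
python3 d.py
```

```text
13.55 [ 0.4778 -0.291  -0.004 ] ang -0.2259 zaxis [ 0.0429 -0.017  -0.9989] F [-2.8  0.2  1. ] 5.50128388440279e-05 holder [[-62.  -33.5]]
dist to side at .517: -10.55170820979383 slant if touching 0.36162766980151123 along 161.22189019080076
```

>>> {"api": "play_rows", "payload": {"series": [{"fingers":1,"dx":3,"dy":-0.5,"dz":0,"turn":0},{"fingers":1,"dx":2,"dy":-0.5,"dz":0,"turn":0}]}}

```text
clock: 13.72
position: [0.4781, -0.2903, -0.0052]
ee_rot: [0.004, 0.994, -0.112, 0.017]
contact_force: [-6.7, 1.4, 4.6]
width: 0.0004
```

```bash
python3 d.py
```

```text
13.7167 [ 0.4781 -0.2903 -0.0052] ang -0.225 zaxis [ 0.0336 -0.0127 -0.9994] F [-6.7  1.4  4.6] 0.0003545809778972342 holder [[-61.7 -32.9]]
dist to side at .517: -10.485485544813763 slant if touching 0.3613295458601454 along 160.48979830566896
```

>>> {"api": "play_rows", "payload": {"series": [{"fingers":1,"dx":3.5,"dy":-0.8,"dz":0,"turn":0},{"fingers":1,"dx":3.5,"dy":-0.8,"dz":0,"turn":0}]}}

```text
clock: 13.88
position: [0.4782, -0.2893, -0.0063]
ee_rot: [0.002, 0.994, -0.111, 0.01]
contact_force: [-10.4, 2.2, 6.7]
width: -0.0004
```

```bash
python3 d.py
```

```text
13.8833 [ 0.4782 -0.2893 -0.0063] ang -0.2232 zaxis [ 0.0198 -0.0066 -0.9998] F [-10.4   2.2   6.7] -0.0004080048929394712 holder [[-61.7 -31.8]]
dist to side at .517: -10.033503409395337 slant if touching 0.3632231344588676 along 159.54468938751893
```

>>> {"api": "play_rows", "payload": {"series": [{"fingers":1,"dx":1,"dy":-0.5,"dz":2,"turn":0},{"fingers":1,"dx":3,"dy":-1,"dz":1.5,"turn":0},{"fingers":1,"dx":3.5,"dy":-1,"dz":1.5,"turn":0}]}}

```text
clock: 14.13
position: [0.4793, -0.2896, -0.004]
ee_rot: [0.0, 0.994, -0.111, 0.003]
contact_force: [-8.5, -1.4, -3.3]
width: 0.0002
```

```bash
python3 d.py
```

```text
14.1333 [ 0.4793 -0.2896 -0.004 ] ang -0.2218 zaxis [ 6.3e-03 -8.0e-04 -1.0e+00] F [-8.5 -1.4 -3.3] 0.00015159707450326237 holder [[-60.6 -32.2]]
dist to side at .517: -11.164768117032345 slant if touching 0.3559478346576085 along 159.31364180938837
```

>>> {"api": "play_rows", "payload": {"series": [{"fingers":1,"dx":4,"dy":-1,"dz":0.8,"turn":0},{"fingers":1,"dx":4.3,"dy":-1,"dz":0.8,"turn":0}]}}

```text
clock: 14.3
position: [0.4807, -0.2903, -0.0045]
ee_rot: [-0.001, 0.994, -0.109, -0.004]
contact_force: [-10.8, -1.4, 1.2]
width: -0.0004
```

```bash
python3 d.py
```

```text
14.3 [ 0.4807 -0.2903 -0.0045] ang -0.2192 zaxis [-0.0083  0.0033 -1.    ] F [-10.8  -1.4   1.2] -0.00041786080703330866 holder [[-59.2 -32.8]]
dist to side at .517: -12.71245541509166 slant if touching 0.34621807218605344 along 159.2225260074673
```

>>> {"api": "play_rows", "payload": {"series": [{"fingers":1,"dx":5,"dy":-1.5,"dz":1,"turn":0},{"fingers":1,"dx":5,"dy":-1.5,"dz":1,"turn":0}]}}

```text
clock: 14.47
position: [0.4814, -0.2908, -0.0044]
ee_rot: [-0.003, 0.994, -0.108, -0.014]
contact_force: [-13.6, 0.3, 6.3]
width: -0.0004
```

```bash
python3 d.py
```

```text
14.4667 [ 0.4814 -0.2908 -0.0044] ang -0.2165 zaxis [-0.0276  0.0099 -0.9996] F [-13.6   0.3   6.3] -0.0004213059192961926 holder [[-58.4 -33.3]]
dist to side at .517: -13.645057064962373 slant if touching 0.34047209131367157 along 159.26942126324042
```

>>> {"api": "play_rows", "payload": {"series": [{"fingers":1,"dx":3.5,"dy":-1,"dz":2.5,"turn":0},{"fingers":1,"dx":4.5,"dy":-1,"dz":2,"turn":0}]}}

```text
clock: 14.63
position: [0.4823, -0.2912, -0.0023]
ee_rot: [-0.005, 0.994, -0.107, -0.022]
contact_force: [-8.7, -1.1, -3.1]
width: -0.0001
```

```bash
python3 d.py
```

```text
14.6333 [ 0.4823 -0.2912 -0.0023] ang -0.2148 zaxis [-0.0428  0.015  -0.999 ] F [-8.7 -1.1 -3.1] -9.801513216286978e-05 holder [[-57.5 -33.7]]
dist to side at .517: -14.568900945100069 slant if touching 0.334614761427718 along 159.16135962781308
```

>>> {"api": "play_rows", "payload": {"series": [{"fingers":1,"dx":4.5,"dy":-1,"dz":1.5,"turn":0},{"fingers":1,"dx":4.5,"dy":-1,"dz":1.5,"turn":0}]}}

```text
clock: 14.8
position: [0.4838, -0.2919, -0.0018]
ee_rot: [-0.007, 0.994, -0.106, -0.03]
contact_force: [-10.4, -0.3, -2.3]
width: -0.0002
```

```bash
python3 d.py
```

```text
14.8 [ 0.4838 -0.2919 -0.0018] ang -0.2126 zaxis [-0.059   0.0195 -0.9981] F [-10.4  -0.3  -2.3] -0.0001619233970534327 holder [[-56.  -34.3]]
dist to side at .517: -16.167550715253206 slant if touching 0.3245219640889883 along 159.00932956100078
```

>>> {"api": "play_rows", "payload": {"series": [{"fingers":1,"dx":4.8,"dy":-1.2,"dz":1.2,"turn":0},{"fingers":1,"dx":4.8,"dy":-1.2,"dz":1.2,"turn":0},{"fingers":1,"dx":4.8,"dy":-1.2,"dz":1.2,"turn":0}]}}

```text
clock: 15.05
position: [0.4873, -0.2932, -0.0016]
ee_rot: [-0.009, 0.994, -0.105, -0.042]
contact_force: [-2.3, 0.6, -1.9]
width: -0.0
```

```bash
python3 d.py
```

```text
15.05 [ 0.4873 -0.2932 -0.0016] ang -0.2101 zaxis [-0.0824  0.0268 -0.9962] F [-2.3  0.6 -1.9] -2.3944135843919707e-05 holder [[-52.5 -35.6]]
dist to side at .517: -19.849755529365716 slant if touching 0.3009859221982758 along 158.42201408120897
```

>>> {"api": "play_rows", "payload": {"series": [{"fingers":1,"dx":3.5,"dy":-1,"dz":0.5,"turn":0.015},{"fingers":1,"dx":3.5,"dy":-1,"dz":0.5,"turn":0.015},{"fingers":1,"dx":3.5,"dy":-1,"dz":0.5,"turn":0.015}]}}

```text
clock: 15.3
position: [0.4981, -0.297, -0.0015]
ee_rot: [-0.008, 0.996, -0.081, -0.043]
contact_force: [-3.7, -0.4, -1.5]
width: 0.0001
```

```bash
python3 d.py
```

```text
15.3 [ 0.4981 -0.297  -0.0015] ang -0.1616 zaxis [-0.0852  0.0231 -0.9961] F [-3.7 -0.4 -1.5] 8.3457820784217e-05 holder [[-41.6 -39.1]]
dist to side at .517: -31.088644313043417 slant if touching 0.2287003259296962 along 156.33456736800258
```

>>> {"api": "play_rows", "payload": {"series": [{"fingers":1,"dx":3.5,"dy":-1,"dz":0.5,"turn":0.015},{"fingers":1,"dx":3.5,"dy":-1,"dz":0.5,"turn":0.015},{"fingers":1,"dx":3.5,"dy":-1,"dz":0.5,"turn":0.015}]}}

```text
clock: 15.55
position: [0.5101, -0.3001, -0.0003]
ee_rot: [-0.007, 0.997, -0.056, -0.044]
contact_force: [-2.4, 0.6, -2.3]
width: 0.0
```

```bash
python3 d.py
```

```text
15.55 [ 5.101e-01 -3.001e-01 -3.000e-04] ang -0.1114 zaxis [-0.086   0.0193 -0.9961] F [-2.4  0.6 -2.3] 6.281223803009619e-06 holder [[-29.5 -42. ]]
dist to side at .517: -42.98566303078312 slant if touching 0.15030868449348442 along 153.0756521423813
```

>>> {"api": "play_rows", "payload": {"series": [{"fingers":1,"dx":3.3,"dy":-1,"dz":0,"turn":0.015},{"fingers":1,"dx":3.3,"dy":-1,"dz":0,"turn":0.015},{"fingers":1,"dx":2.5,"dy":-0.7,"dz":0,"turn":0.01}]}}

```text
clock: 15.8
position: [0.5205, -0.302, -0.0003]
ee_rot: [-0.007, 0.998, -0.033, -0.044]
contact_force: [-1.6, 0.7, -0.9]
width: -0.0
```

```bash
python3 d.py
```

```text
15.8 [ 5.205e-01 -3.020e-01 -3.000e-04] ang -0.0663 zaxis [-0.0869  0.0168 -0.9961] F [-1.6  0.7 -0.9] -3.5654788770216915e-05 holder [[-19.1 -43.8]]
dist to side at .517: -52.91327270375919 slant if touching 0.08329869086835469 along 149.63946820498592
```

>>> {"api": "play_rows", "payload": {"series": [{"fingers":1,"dx":2.5,"dy":-0.7,"dz":0,"turn":0.01},{"fingers":1,"dx":2.5,"dy":-0.7,"dz":0,"turn":0.01}]}}

```text
clock: 15.97
position: [0.5216, -0.3026, -0.0002]
ee_rot: [-0.007, 0.999, -0.021, -0.049]
contact_force: [-11.2, 0.6, 2.8]
width: -0.0001
```

```bash
python3 d.py
```

```text
15.9667 [ 5.216e-01 -3.026e-01 -2.000e-04] ang -0.0418 zaxis [-0.0967  0.0166 -0.9952] F [-11.2   0.6   2.8] -5.6050652181279705e-05 holder [[-18.  -44.4]]
dist to side at .517: -54.19758015234798 slant if touching 0.07575371055308218 along 149.60385831404176
```

>>> {"api": "play_rows", "payload": {"series": [{"fingers":1,"dx":0,"dy":0,"dz":0,"turn":0},{"fingers":1,"dx":-3,"dy":0,"dz":0,"turn":0},{"fingers":1,"dx":-6,"dy":0,"dz":0,"turn":0},{"fingers":1,"dx":-8,"dy":0,"dz":5,"turn":0},{"fingers":1,"dx":-8,"dy":0,"dz":20,"turn":0},{"fingers":1,"dx":-10,"dy":0,"dz":30,"turn":0},{"fingers":1,"dx":-15,"dy":0,"dz":30,"turn":0},{"fingers":1,"dx":-20,"dy":10,"dz":30,"turn":0},{"fingers":1,"dx":-20,"dy":20,"dz":20,"turn":0},{"fingers":1,"dx":-15,"dy":30,"dz":10,"turn":0},{"fingers":1,"dx":-5,"dy":40,"dz":0,"turn":0},{"fingers":1,"dx":0,"dy":40,"dz":0,"turn":0},{"fingers":1,"dx":0,"dy":40,"dz":0,"turn":0},{"fingers":1,"dx":0,"dy":40,"dz":0,"turn":0},{"fingers":1,"dx":0,"dy":40,"dz":0,"turn":0},{"fingers":1,"dx":0,"dy":30,"dz":0,"turn":0},{"fingers":1,"dx":0,"dy":10,"dz":0,"turn":0}]}}

```text
clock: 17.38
position: [0.4163, -0.0046, 0.1642]
ee_rot: [0.004, 0.999, -0.027, -0.021]
contact_force: [-0.5, -0.6, 0.5]
width: 0.0003
```

```bash
python3 - <<'E'
exec(open("st.py").read())
p=get_image("top"); q=get_image("wrist"); np.save("top9.npy",p["pixels"]); h=np.load("h.npy")
for m in masks_of(p,"stone")[:2]:
    b=cv2.boxPoints(cv2.minAreaRect(np.argwhere(m["region"])[:,::-1].astype(np.float32))); print(m["p"],inv(h,np.array([onz(p,u,.038) for u in b])).round(1).tolist())
a=np.load("top9.npy")[170:350,230:470,::-1]
A=cv2.resize(a,None,fx=2.5,fy=2.5,interpolation=cv2.INTER_CUBIC)
B=cv2.resize(np.load("top9.npy")[205:285,375:445,::-1],None,fx=7,fy=7,interpolation=cv2.INTER_CUBIC)
B=cv2.resize(B,(394,450)); im=np.hstack([A[:450],B]); im=cv2.resize(im,(800,int(450*800/im.shape[1]))); cv2.imwrite("pics/fin.png",im); print(im.shape)
cv2.imwrite("pics/topfull.png",p["pixels"][:,:,::-1])
E
```

```text
17.3833 [ 0.4163 -0.0046  0.1642] ang -0.0541 zaxis [-0.0419 -0.0078 -0.9991] F [-0.5 -0.6  0.5] 0.0003403533872567573 holder [[-128.9  251.6]]
0.6 [[-0.7, 112.6], [52.5, 112.1], [47.4, -93.5], [-5.2, -91.4]]
(362, 800, 3)
```

View pics/fin.png

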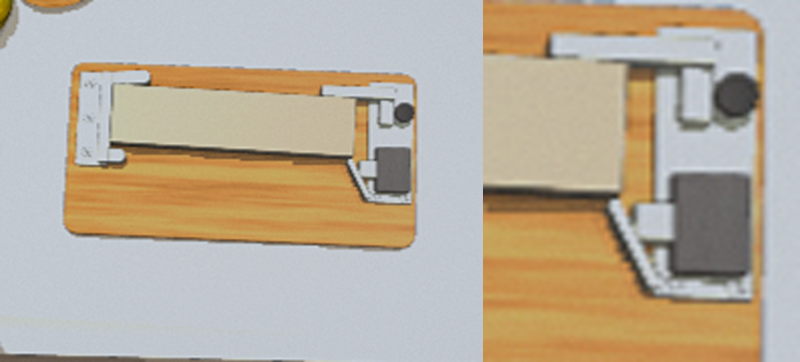

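The stone lies parallel in the jaw with its far edge at the stop bar. The catch nose is in front of its near corner, at about (612,203) in the right-hand inset. As a numeric check I'll compare the catch position with the first picture.

```bash
python3 - <<'E'
from fit import *
a=cv2.imread("pics/top0.png",0).astype(np.float32); b=cv2.imread("pics/topfull.png",0).astype(np.float32)
for nm,(y0,y1,x0,x1) in dict(ramp=(250,271,401,414),housing=(243,268,416,434),screw=(218,233,424,438)).items():
    t=a[y0:y1,x0:x1]; best=[]
    for dy in np.arange(-2,2.1,.25):
        for dx in np.arange(-8,8.1,.25):
            w=cv2.warpAffine(b,np.float32([[1,0,-dx],[0,1,-dy]]),(640,480))[y0:y1,x0:x1]; best.append((np.abs(w-t).mean(),dx,dy))
    print(nm,min(best))
s=get_state(); print(s["clock"],s["contact_force"])
E
```

```text
ramp (np.float32(7.882784), np.float64(0.0), np.float64(0.0))
housing (np.float32(5.5755553), np.float64(0.0), np.float64(0.0))
screw (np.float32(7.0238094), np.float64(0.0), np.float64(0.0))
17.5333 [ 0.73492752 -0.84402791 -0.39353352]
```

The catch is back exactly where it started (0.0 px shift), so it is fully out with the stone behind it.

```bash
python3 -c "
from rig import *
print(sign_off())"
```

```text
the job is handed in; nothing more can be done
None
```

The stone is home in its holder: heel in the jaw, far side against the side stop, and catch shut in front of it. I handed the job in at about 17.5 s with the hand well clear.

**What I did:** I gripped the stone flat on the board and slid its heel into the jaw at about 0.52 rad slant, clear of the catch. I released it, then pushed it home with shut fingers about 155 mm from the jaw. I stopped at the first clear force rise at the side stop.

**Last checks:**
- **Stone:** the final top picture puts its far side at the stop and near side at about x = -1 to -5 mm. That gives an origin near x = 23 mm and a slant of about 0.02 rad.
- **Catch:** it shows 0.0 px shift from its starting picture, so it is fully out and locking the stone in.
- **Forces read at the wrist:** about 17 N at the jaw, 13.6 N going over the catch and 11 N at the stop. These were read only at the end of each short move, so brief peaks in between could have been higher.

**What disagreed:**
- The fingertips appeared about 20 to 30 mm behind the TCP, not 11 mm ahead of it. My first grip closed above the stone without touching it, and I set the depth by eye and force after that.
- The tool drifted up to about 0.1 rad off vertical, because rows cannot correct tilt.
- Near the catch, the pushing finger also pressed down on the stone with up to about 7 N.
- I did not measure the spoon, lemon and shaker again at the end. No move went near them.

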